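# Unlock and start the coolant pump

## Task

The pump's pull-to-start knob is locked by a split retaining clip: with the hook pick, lift the clip up out of its groove by its crown, and lay the clip and the pick in the metal tray. Then pull the knob straight out far enough to start the pump, hold it out for a moment, and let it spring back home. Leave everything else on the bench where it is.

Things in the scene. Friction and masses are not known exactly. Their poses are not given: they have to be found in the camera images.
- pump_box: Grey pump control box fixed to the bench, 100 deep x 200 wide x 110 mm high. Origin on the bench under the middle of its front face; x points into the box, y to the left of one looking along x, z up. A dial sticks 18 mm out of the face at y 72 and y -72. In front of the face stands the steel guard (groove); the pull knob sticks out through it, axis at y 0, z 60 along -x.
- groove (a point): Middle of the floor of the guard's groove (pump_box x -27.5, y 0, z 44; same axes). Guard: dark steel, pump_box x -45 to 0, y -40 to 40, 110 mm high. The clip stands in its groove, 11 mm wide (x -33 to -22) across y, open on top. A slot 22 mm wide (y -11 to 11) along x, open on top, runs from the guard's front to the box's face; through it a pick reaches under the clip's crown.
- window (a point): Middle of the free window under the standing clip's crown (pump_box x -27.5, y 0, z 89; same axes). Open from z 71 (top of the knob's collar) to z 106 (inside of the crown). The knob's end flange, in front of it, reaches up to z 80. Behind the clip there are 23 mm to the box's face.
- knob_grip (a point): Middle of the black pull knob's barrel, on its axis (pump_box x -90, y 0, z 60 at rest; same axes); moves with it. Barrel 32 mm across, x -107 to -72; end flange 40 mm across, x -115 to -107. Steel stem 11 mm across, with a collar 21 mm across just behind the clip.
- pull_knob (a joint): Travel of the knob out of the box along pump_box -x in m: 0 home, 0.024 at its stop; the pump counts as started from 0.016 on. A spring draws it home: 4.5 N at 0, 11.7 N at the stop. With the clip in the groove it moves only about 4 mm.
- clip: Steel split clip, omega shape, 64 wide (y) x 70 high (z) x 8 mm thick (x), 90 g: a split ring of 48 mm inner, 64 mm outer diameter, centre at z 38, its two ends turned down into feet 15 mm apart that stand either side of the knob's stem. Origin between the undersides of the feet, z to the crown (inside z 62, top z 70). Stands loose at groove, same axes; clear of the guard once raised 66 mm.
- pick: Hook pick, 200 mm long, 120 g, lying along its x, tip to +x; origin on the underside at mid length. Black handle 20 wide x 24 mm high (z 0 to 24), x -100 to -15; centre of mass about x -52. Straight steel shank 5 mm thick along x at z 12 from the handle to x 97, where the end turns up to z 22: a hook that keeps the clip from slipping off.
- tray: Open aluminium tray fixed to the bench, 240 (x) x 160 (y) x 30 mm high, walls and floor about 4 mm; origin under its centre on the bench.
- screwdriver: Bystander, leave it: black-handled straight screwdriver, 190 mm long, lying beside the pick (straight blade, no hook).
- wrench: Bystander, leave it: steel wrench, 180 mm long, lying near the robot.
- hammer: Bystander, leave it: hammer, 280 mm long, lying at the right.
- bearing: Bystander, leave it: plain steel ring 70 mm across, 22 mm high, lying near the robot.
- socket: Bystander, leave it: plain steel cylinder, 32 mm across, 63 mm tall, standing beside the control box.
- oil_bottle: Bystander, leave it: white bottle, 64 mm across, 190 mm tall, standing.
- grease_can: Bystander, leave it: grey can, 74 mm across, 100 mm tall, standing.
Things that resemble listed ones, but are neither listed nor needed, are in the scene too. Leave any red look-alike of the pick alone.

How it is judged (in metres and radians):
On the way, in this order (a step that is already met when the one before it is completed fails the run):
1. the clip is out of its groove, its feet above the guard, hanging on the pick (z of clip in the frame of pump_box above 0.112 m and contact force between pick and clip above 0.2 N and contact force between the fingers and clip below 0.1 N), for 0.2 s.
2. clip and pick lie in the tray, let go (x of clip in the frame of tray between -0.125 and 0.125 m and y of clip in the frame of tray between -0.085 and 0.085 m and z of clip in the frame of tray below 0.06 m and x of pick in the frame of tray between -0.12 and 0.12 m and y of pick in the frame of tray between -0.08 and 0.08 m and z of pick in the frame of tray below 0.05 m and contact force between the fingers and pick below 0.1 N and contact force between the fingers and clip below 0.1 N), for 0.2 s.
3. the knob is pulled out by 16 mm or more and held (value of joint pull_knob above 0.016 m), for 0.3 s.
At the end, for the whole second after the job is handed in: The knob is home again (within 4 mm) after having been pulled out 16 mm or more for 0.3 s; clip and pick rest in the tray, let go: the clip's origin within 125 x 85 mm of the tray's centre (along its x, y) and less than 60 mm above the bench, the pick's within 120 x 80 mm and less than 50 mm (all of step 2 and value of joint pull_knob below 0.004 m and linear speed of each of clip, pick below 0.02 m/s); the robot touches nothing.
It fails at once if a bystander is moved by more than 30 mm (distance of any of screwdriver, wrench, hammer, bearing, socket, oil_bottle, grease_can from where it was at the start of the episode above 0.03 m).
It also fails if it takes over 72 s, if anything falls off the work surface, if the arm or the gripper's body presses on something with over 40 N, if the wrist force passes 120 N, or if a joint passes its speed limit or range.

## Robot

A 6-joint arm with a two-finger parallel gripper is mounted at the origin on the work surface. World frame = base frame: x ahead of the robot, y to its left, z up, the work surface at z = 0. Lengths are in m, angles in degrees, forces in N, time in s.
With the tool pointing down it reaches from about 0.25 to 0.725 m from the base axis. Payload 9.7 kg.
Tool frame: the origin (TCP) lies at the very end of the fingers, on their centre line; the grasp point (between the pads) lies 19 mm behind it (bot.hold_point_z is the distance from the TCP to the grasp point, in m); z points along the fingers, y is the line along which they close (so a half turn about z gives the same grasp; the last joint's range is limited). The gripper opens to 85 mm and grips with 20 to 120 N. Pads are 22 mm wide; open, the fingers measure 114 mm over their backs; the gripper's body (76 mm by 85 mm) begins 54 mm behind the grasp point. The pads swing forward as they close: fully open they stand 13 mm farther back than shut.
Start: joints at [-71.391, 4.979, 10.078, 95.1, 0, 90], TCP at [0.176, -0.521, 0.231] pointing down, gripper open.
Joint ranges: [-179.16, 179.16], [-48.56, 103.87], [-65.8, 70.77], [-126.05, 130.52], [-82.76, 87.17], [-180, 180]. Speed limits (degrees/s): [127.2, 127.2, 147.25, 180, 180, 180].

## Interface

Orientations are given as [roll, pitch, yaw] about the fixed x, y, z axes, in that order (R = Rz(yaw) Ry(pitch) Rx(roll)).
In Python, from workcell import bot gives the robot as it stands.
- The arm moves only by the tool play_rows, never from a script. Its argument "targets" is a list of rows, each an object with "grip": the closure in counts, from 0 (fully open) to 255 (shut); "linear": the shift along the world's x, y, z in cm, a list of three; "delta_rot": the turn, a rotation vector about the world's x, y, z in rad, a list of three. A call has 1 to 10 rows; each row is the pose to reach, as a shift and turn from the pose commanded when the call began; what a row does not reach only later rows make up. A row lasts 1/10 s, in which the tool goes at most 50 mm and 8.59 degrees, less where a joint would pass 70% of its speed; a pose out of reach is approached as far as the arm can. A call with a gripper value outside its range is refused whole. The fingers move at their own pace and stop on an object; "force" is the grip in N (left out, the last holds). Time passes only in rows, so rows that repeat a pose let the fingers close. It gives the time, the measured TCP pose, the force, the opening and the grip force at its end, in the units of the state.
- bot.get_obs(): the state, without advancing time (a new reading comes with each control period).
- bot.camera(name): name is "scene" or "top" or "wrist"; returns a dict with "color" (384x512x3 uint8, red, green, blue), "range_z" (384x512 float32, m along the optical axis (not along the pixel's ray), 0 where there is no reading), "fov_y" (degrees; the focal length in pixels is half the picture's height over the tangent of half this angle, whatever the lens; pixels are square), "cx", "cy" (the principal point, pixels), "world_to_cam" (4x4, takes a point from world to camera coordinates). Camera axes: x right, y up, looking along -z (the intrinsics and any distortion apply to the point x, -y, -z); pixel columns grow to the right and rows downward; lengths in m; the calibration is good to about 2 mm. A picture is of the moment at which its call begins.
- bot.job_done(): hands the job in; it is judged then, once.
Trained networks look in a picture, given as the dict that the camera call returned (one of the last four; its "shot" number tells which), for a name from the list of things; names that differ only in an ending like _2 or _b are one class to them, and where a whole thing is asked for, a point or a joint stands for the part that bears it (a point fixed in the world has none). Each returns a list of dicts, best first, with "conf" (0 to 1); they miss things now and then, are a little off and sometimes report something else, mostly with a low value. They report only what shows in the picture. A call takes as long as a camera call. They do not tell look-alikes from the thing itself.
- bot.search_frame(picture, target): "box" ([left, top, right, bottom] in pixels, round what is visible of it).
- bot.trace(picture, target): "pixels" (384x512 bool, what is visible of it) and "box" ([left, top, right, bottom] in pixels, round what is visible of it).
- bot.pinpoint(picture, target): "pixel" ([column, row] in pixels: a listed point, or the origin of a listed thing).
The state is a dict: "time": time; "q": joint angles; "qd": joint speeds; "joint_efforts": joint torques, N m; "ee_pos": TCP position; "tcp_rot": TCP orientation; "wrist_force": force on the tool from outside, world axes, zero at the start; "torque": the same for the moment, N m; "opening": finger opening in m; "grasp_force": force on a finger pad.
Only numpy, scipy, OpenCV 4.12 (cv2) and the standard library are available. Lean on these libraries where they do the work, as an engineer would, in place of code of your own. Each camera call takes 0.05 s, during which the arm holds its last target. There are 200 camera calls.

## Working session

There is one attempt and no reset: what is moved stays moved. The work goes in short steps, Python scripts to look and compute and a tool call to move; the robot and the scene stay as the last step left them, time stands still between calls to the robot, and variables do not carry over. Pictures are saved under pics/ and viewed, at most 10 in all, crops included, and the job is handed in when it is done.

Besides the shell and the picture viewer there is one more tool, called after ">>>" as name([rows], argument=value, ...), one row to a line, values as JSON. play_rows: Moves the arm, as the interface text tells. Its arguments: {"type":"object","properties":{"targets":{"type":"array","items":{"type":"object","properties":{"grip":{"type":"number"},"linear":{"type":"array","items":{"type":"number"}},"delta_rot":{"type":"array","items":{"type":"number"}}}}},"force":{"type":"number"}},"required":["targets"]}

```bash
ls; mkdir -p pics
cat > h.py <<'E'
import numpy as np, cv2
from workcell import bot
def K(p):
    h=p["color"].shape[0]; f=h/2/np.tan(np.radians(p["fov_y"])/2); return f,p["cx"],p["cy"]
def cloud(p):
    f,cx,cy=K(p); z=p["range_z"]; v,u=np.mgrid[:z.shape[0],:z.shape[1]]
    P=np.stack([(u-cx)/f*z,-(v-cy)/f*z,-z,np.ones_like(z)],-1)
    W=P@np.linalg.inv(p["world_to_cam"]).T
    W=W[...,:3]; W[z==0]=np.nan; return W
def proj(p,X):
    f,cx,cy=K(p); c=p["world_to_cam"]@np.append(X,1); return cx+f*c[0]/-c[2], cy-f*c[1]/-c[2]
def save(p,n,box=None,s=1):
    im=p["color"][...,::-1]
    if box: l,t,r,b=box; im=im[t:b,l:r]
    cv2.imwrite("pics/"+n,cv2.resize(im,None,fx=s,fy=s,interpolation=cv2.INTER_CUBIC))
E
python3 - <<'E'
from h import *
a=bot.camera("scene");b=bot.camera("top")
print({k:a[k] for k in a if k not in("color","range_z")}.keys())
im=np.hstack([a["color"],b["color"]])[...,::-1]
cv2.imwrite("pics/1.png",cv2.resize(a["color"][...,::-1],(780,585)));cv2.imwrite("pics/2.png",cv2.resize(b["color"][...,::-1],(780,585)))
for n,p in(("scene",a),("top",b)):
    W=cloud(p)
    for t in["pump_box","clip","pick","tray","screwdriver","window","knob_grip","groove"]:
        for d in bot.pinpoint(p,t)[:3]:
            u,v=d["pixel"]; x=W[int(np.clip(v,0,383)),int(np.clip(u,0,511))]; print(n,t,np.round([u,v]),round(d["conf"],2),x.round(3))
np.savez("s.npz",a=a["color"],W=cloud(a),b=b["color"],Wb=cloud(b))
E
```

```text
pics
dict_keys(['fov_y', 'cx', 'cy', 'world_to_cam', 'shot'])
scene pump_box [244. 245.] 0.56 [0.696 0.01  0.108]
scene clip [248. 231.] 0.65 [ 0.657 -0.003  0.11 ]
scene clip [204. 172.] 0.4 [ 0.514 -0.292  0.015]
scene pick [265. 149.] 0.7 [ 0.292 -0.184  0.   ]
scene pick [196. 117.] 0.59 [ 0.309 -0.497  0.   ]
scene pick [199. 162.] 0.57 [ 0.477 -0.346  0.001]
scene tray [380. 261.] 0.8 [0.472 0.344 0.003]
scene screwdriver [203. 173.] 0.54 [ 0.508 -0.298 -0.001]
scene window [253. 226.] 0.77 [ 0.635 -0.005  0.109]
scene knob_grip [261. 215.] 0.76 [ 0.576 -0.012  0.076]
scene groove [248. 237.] 0.7 [0.672 0.007 0.109]
top pump_box [240. 158.] 0.73 [ 0.648 -0.015  0.065]
top clip [241. 161.] 0.54 [ 0.629 -0.019  0.112]
top pick [339. 214.] 0.64 [ 0.474 -0.34   0.012]
top pick [384. 271.] 0.57 [ 0.289 -0.488  0.001]
top pick [290. 269.] 0.53 [ 0.293 -0.178 -0.005]
top tray [126. 207.] 0.92 [0.489 0.362 0.005]
top tray [238. 161.] 0.58 [ 0.636 -0.008  0.064]
top screwdriver [324. 204.] 0.58 [ 0.507 -0.293  0.018]
top knob_grip [239. 186.] 0.61 [ 0.557 -0.01   0.071]
top knob_grip [243. 161.] 0.56 [ 0.636 -0.021  0.061]
top groove [240. 162.] 0.7 [ 0.636 -0.011  0.061]
```

View pics/1.png

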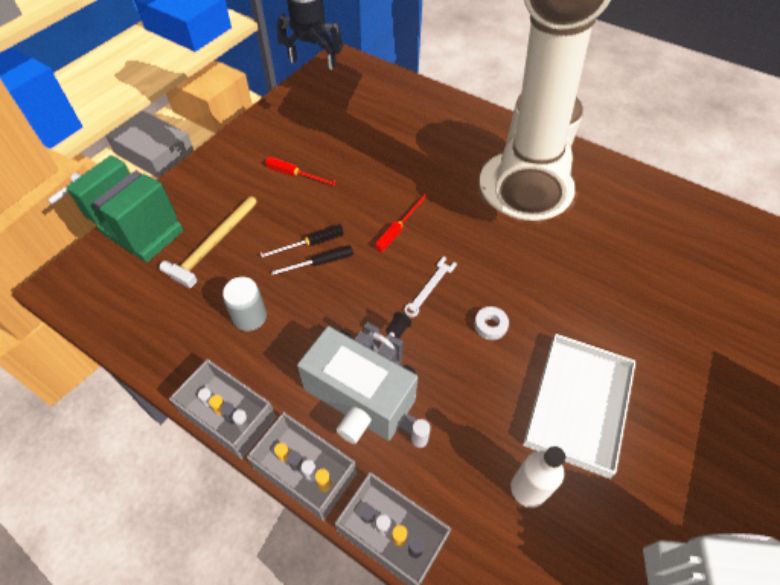

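View pics/2.png

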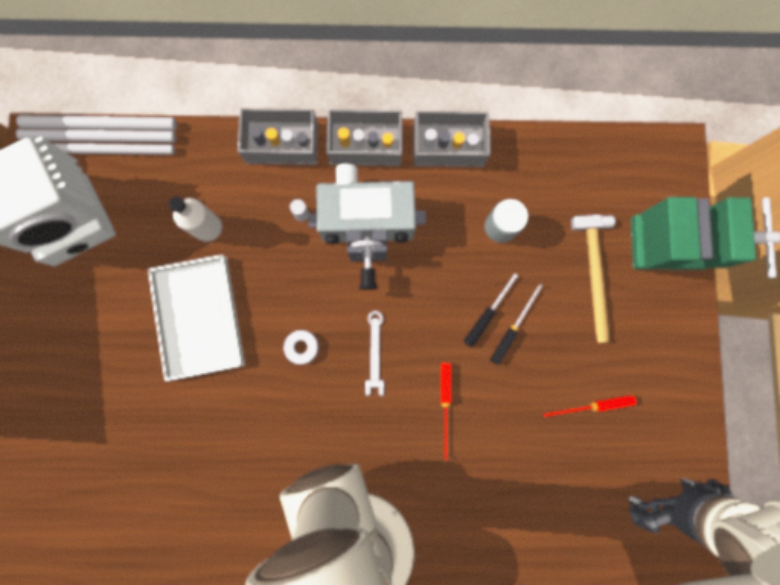

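Candidates for the pick, in picture-2 pixels: the black tool with the orange ferrule at (517,325), the plain black tool at (492,310), and two red look-alikes at (446,410) and (590,405), which I rule out. I'll move above the two black tools for a close crop.

>>> play_rows([
  {"grip": 0, "linear": [5, 4, 2]},
  {"grip": 0, "linear": [10, 8, 4]},
  {"grip": 0, "linear": [14, 12, 6]},
  {"grip": 0, "linear": [18, 16, 8]},
  {"grip": 0, "linear": [22, 18, 8]},
  {"grip": 0, "linear": [22, 18, 8]},
  {"grip": 0, "linear": [22, 18, 8]},
  {"grip": 0, "linear": [22, 18, 8]},
])

```text
validation failed for argument at $.ta...
```

Run:
```python
from h import *
o=bot.get_obs();print(o["ee_pos"],o["tcp_rot"],o["q"],bot.hold_point_z)
p=bot.camera("wrist");save(p,"3.png",s=1.5)
W=cloud(p)
for t in["pick","screwdriver"]:
    for d in bot.trace(p,t)[:3]:
        m=d["pixels"]; X=W[m]; X=X[np.isfinite(X[:,0])]
        print(t,round(d["conf"],2),np.round(d["box"]),X.mean(0).round(3),X[:,2].max().round(3))
    for d in bot.pinpoint(p,t)[:3]: 
        u,v=map(int,d["pixel"]);print(t,u,v,d["conf"],W[min(v,383),min(u,511)])
np.savez("w.npz",c=p["color"],W=W)
```

```text
[ 0.17551204 -0.52124792  0.23125648] [-1.79997398e+02 -2.16249222e-04  1.86080886e+01] [-7.13909566e+01  4.98175825e+00  1.00781888e+01  9.50990327e+01
  2.16292587e-04  9.00009548e+01] 0.0187
pick 0.95 [163.  14. 374.  63.] [ 0.302 -0.525  0.021] 0.027
pick 269 35 0.74 [ 0.29701104 -0.49596875  0.01413538]
```

View pics/3.png

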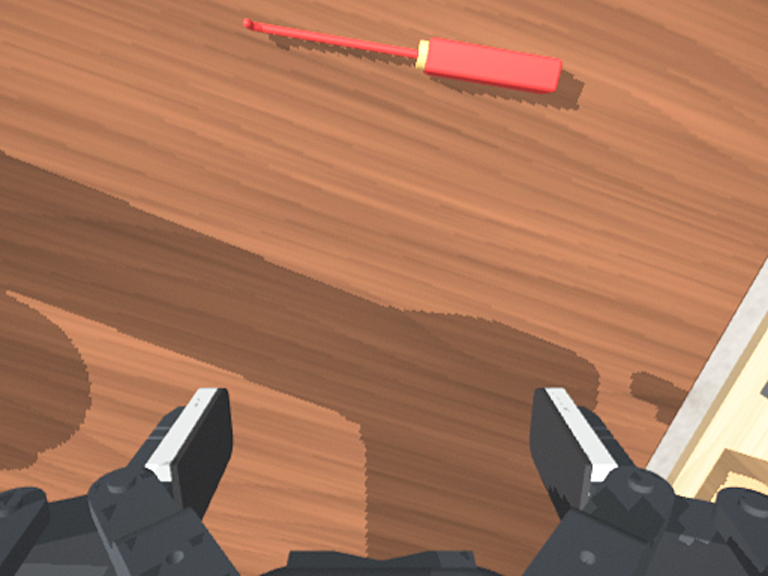

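The move was refused. The picture shows a red look-alike with a yellow ferrule at (425,53) and a hooked tip at (248,22). I'll retry with the rotation included.

>>> play_rows([
  {"grip": 0, "linear": [5, 4, 2], "delta_rot": [0, 0, 0]},
  {"grip": 0, "linear": [10, 8, 4], "delta_rot": [0, 0, 0]},
  {"grip": 0, "linear": [14, 12, 6], "delta_rot": [0, 0, 0]},
  {"grip": 0, "linear": [18, 16, 8], "delta_rot": [0, 0, 0]},
  {"grip": 0, "linear": [22, 18, 8], "delta_rot": [0, 0, 0]},
  {"grip": 0, "linear": [22, 18, 8], "delta_rot": [0, 0, 0]},
  {"grip": 0, "linear": [22, 18, 8], "delta_rot": [0, 0, 0]},
])

```text
time: 1.85
ee_pos: [0.3991, -0.3384, 0.3121]
tcp_rot: [180.0, -0.1, 18.9]
wrist_force: [-0.3, -1.1, 0.5]
opening: 0.0852
grasp_force: 0.0
```

Run:
```python
from h import *
o=bot.get_obs();print(o["ee_pos"],o["tcp_rot"])
p=bot.camera("wrist");save(p,"4.png",s=1.5)
W=cloud(p)
for t in["pick","screwdriver"]:
    for d in bot.trace(p,t)[:3]:
        m=d["pixels"]; X=W[m]; X=X[np.isfinite(X[:,0])]; H=X[X[:,2]>.015]; S=X[(X[:,2]<.015)]
        c,v=H[:,:2].mean(0),np.linalg.svd(H[:,:2]-H[:,:2].mean(0),full_matrices=False)[2][0]
        s=(X[:,:2]-c)@v
        print(t,round(d["conf"],2),np.round(d["box"]),"handle",c.round(4),"dir",v.round(3),"range",s.min().round(3),s.max().round(3),"hz",np.percentile(H[:,2],90).round(4))
        print("   handle long range",np.percentile((H[:,:2]-c)@v,[1,99]).round(3))
```

```text
[ 0.39909218 -0.33839923  0.31211295] [ 1.79955315e+02 -9.34918356e-02  1.89072723e+01]
pick 0.97 [267. 242. 407. 271.] handle [ 0.3082 -0.536 ] dir [ 0.121 -0.993] range -0.145 0.056 hz 0.0253
   handle long range [-0.14   0.054]
pick 0.83 [103. 115. 147. 254.] handle [ 0.3379 -0.1897] dir [-1.     0.013] range -0.052 0.147 hz 0.0255
   handle long range [-0.052  0.144]
pick 0.59 [214.  35. 348. 149.] handle [ 0.4416 -0.3241] dir [-0.846  0.533] range -0.142 0.064 hz 0.0255
   handle long range [-0.136  0.058]
screwdriver 0.96 [179.   0. 316. 106.] handle [ 0.4811 -0.2737] dir [-0.819  0.574] range -0.124 0.069 hz 0.0263
   handle long range [-0.116  0.062]
```

View pics/4.png

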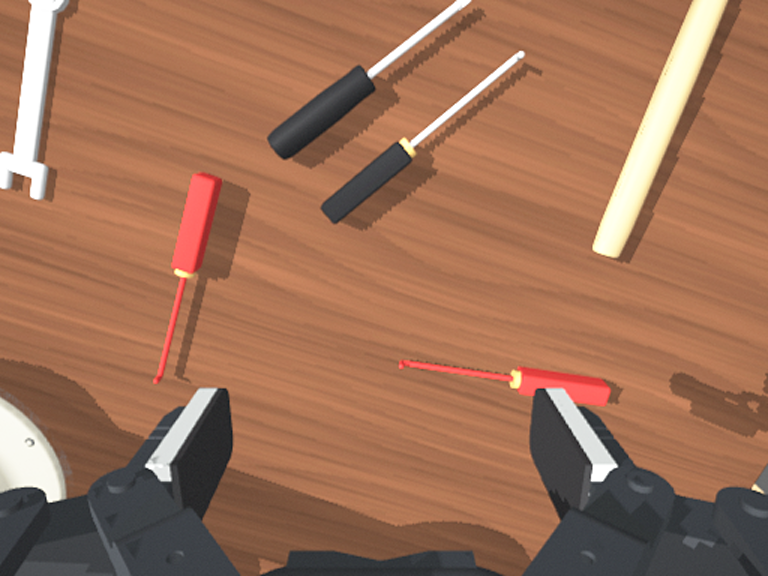

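The pick is the black tool with the yellow ferrule at (405,148) and the hooked tip at (522,52). The plain black tool at (320,110) is the screwdriver. Next I'll measure the box, tray and pick.

Run:
```python
from h import *
d=np.load("s.npz")
P=np.vstack([d["W"].reshape(-1,3),d["Wb"].reshape(-1,3)])
names=["scene","top"]
for n,W in(("scene",d["W"]),("top",d["Wb"])):
    X=W.reshape(-1,3)
    b=X[(X[:,0]>.57)&(X[:,0]<.82)&(abs(X[:,1])<.16)&(X[:,2]>.104)&(X[:,2]<.118)]
    # keep box top (largest comp): 
    bb=b[b[:,0]>.665]
    print(n,"box rect",cv2.minAreaRect(bb[:,:2].astype(np.float32)), "x pct",np.percentile(bb[:,0],[1,50,99]).round(3),"y",np.percentile(bb[:,1],[1,50,99]).round(3),"z",np.median(bb[:,2]).round(4))
    g=b[b[:,0]<.665]; print("  guard/clip",len(g),g.min(0).round(3),g.max(0).round(3),g.mean(0).round(3))
    k=X[(X[:,0]>.50)&(X[:,0]<.585)&(abs(X[:,1])<.06)&(X[:,2]>.062)&(X[:,2]<.09)]
    print("  knob",len(k),k.min(0).round(3),k.max(0).round(3),k.mean(0).round(3))
    t=X[(X[:,0]>.3)&(X[:,0]<.65)&(X[:,1]>.22)&(X[:,1]<.5)&(X[:,2]>.022)&(X[:,2]<.036)]
    print("  tray rim",len(t),cv2.minAreaRect(t[:,:2].astype(np.float32)))
p=bot.camera("wrist");W=cloud(p);c=p["color"].astype(int)
m=[q for q in bot.trace(p,"pick") if 180<q["box"][0]<260][0]["pixels"]
h=m&(c.max(-1)<80); X=W[h]; X=X[X[:,2]>.012]
print("handle",len(X),X.mean(0),cv2.minAreaRect(X[:,:2].astype(np.float32)))
```

```text
scene box rect ((0.7123310565948486, -0.014265678822994232), (0.09734975546598434, 0.20086920261383057), 1.2203246355056763) x pct [0.666 0.715 0.76 ] y [-0.111 -0.01   0.084] z 0.1103
  guard/clip 394 [ 0.614 -0.114  0.104] [0.665 0.083 0.116] [ 0.644 -0.007  0.109]
  knob 133 [ 0.544 -0.038  0.062] [ 0.584 -0.     0.081] [ 0.563 -0.017  0.073]
  tray rim 521 ((0.4855180084705353, 0.34938690066337585), (0.24311378598213196, 0.16110438108444214), 11.864139556884766)
top box rect ((0.7135743498802185, -0.01141916960477829), (0.09729566425085068, 0.20059801638126373), 0.13697773218154907) x pct [0.666 0.712 0.76 ] y [-0.112 -0.015  0.084] z 0.1102
  guard/clip 359 [ 0.614 -0.093  0.104] [0.665 0.083 0.114] [ 0.645 -0.008  0.109]
  knob 122 [ 0.546 -0.038  0.062] [0.584 0.    0.082] [ 0.564 -0.019  0.073]
  tray rim 414 ((0.4872470498085022, 0.3502069115638733), (0.24071161448955536, 0.161233052611351), 11.856766700744629)
handle 1065 [ 0.4284157  -0.31555387  0.0244522 ] ((0.42788165807724, -0.31540682911872864), (0.01937722973525524, 0.08272060751914978), 58.01803970336914)
```

>>> play_rows([
  {"grip": 60, "linear": [3, 2.4, -4], "delta_rot": [0, 0, -0.149]},
  {"grip": 120, "linear": [3, 2.4, -8], "delta_rot": [0, 0, -0.298]},
  {"grip": 120, "linear": [3, 2.4, -12], "delta_rot": [0, 0, -0.447]},
  {"grip": 120, "linear": [3, 2.4, -16], "delta_rot": [0, 0, -0.596]},
  {"grip": 120, "linear": [3, 2.4, -20], "delta_rot": [0, 0, -0.745]},
  {"grip": 120, "linear": [3, 2.4, -21], "delta_rot": [0, 0, -0.889]},
  {"grip": 120, "linear": [3, 2.4, -21], "delta_rot": [0, 0, -0.889]},
  {"grip": 120, "linear": [3, 2.4, -21], "delta_rot": [0, 0, -0.889]},
  {"grip": 120, "linear": [3, 2.4, -21], "delta_rot": [0, 0, -0.889]},
])

```text
time: 3.0
ee_pos: [0.4257, -0.3181, 0.1028]
tcp_rot: [180.0, -0.1, -32.2]
wrist_force: [0.1, -0.3, 0.3]
opening: 0.0456
grasp_force: 0.0
```

Run:
```python
from h import *
p=bot.camera("wrist");o=bot.get_obs();print(o["ee_pos"],o["tcp_rot"],o["opening"]);W=cloud(p);c=p["color"].astype(int)
X=W[(c.max(-1)<80)]; d=X[:,:2]-[.428,-.3154]
a=d@[.848,-.530]; l=d@[.53,.848]
X=X[(abs(l)<.022)&(X[:,2]<.03)&(X[:,2]>.012)&(abs(a)<.06)]
print("handle",len(X),X.mean(0),cv2.minAreaRect(X[:,:2].astype(np.float32)))
```

```text
[ 0.42585969 -0.31801321  0.10275123] [ 1.79988194e+02 -1.29253993e-01 -3.22145075e+01] 0.04492185617854281
handle 3001 [ 0.42923219 -0.3171636   0.024407  ] ((0.42832762002944946, -0.31620916724205017), (0.019109584391117096, 0.08270581066608429), 57.898563385009766)
```

>>> play_rows([
  {"grip": 120, "linear": [0.25, 0.2, -4], "delta_rot": [0, 0, 0]},
  {"grip": 120, "linear": [0.25, 0.2, -7.5], "delta_rot": [0, 0, 0]},
  {"grip": 120, "linear": [0.25, 0.2, -9.5], "delta_rot": [0, 0, 0]},
  {"grip": 120, "linear": [0.25, 0.2, -9.9], "delta_rot": [0, 0, 0]},
  {"grip": 120, "linear": [0.25, 0.2, -9.9], "delta_rot": [0, 0, 0]},
  {"grip": 255, "linear": [0.25, 0.2, -9.9], "delta_rot": [0, 0, 0]},
  {"grip": 255, "linear": [0.25, 0.2, -9.9], "delta_rot": [0, 0, 0]},
  {"grip": 255, "linear": [0.25, 0.2, -9.9], "delta_rot": [0, 0, 0]},
  {"grip": 255, "linear": [0.25, 0.2, -9.9], "delta_rot": [0, 0, 0]},
  {"grip": 255, "linear": [0.25, 0.2, -9.9], "delta_rot": [0, 0, 0]},
], force=80)

```text
time: 4.05
ee_pos: [0.429, -0.316, 0.0044]
tcp_rot: [180.0, -0.2, -32.3]
wrist_force: [-1.4, 0.1, 7.9]
opening: 0.0186
grasp_force: 79.5
```

>>> play_rows([
  {"grip": 255, "linear": [0, 0, 3], "delta_rot": [0, 0, 0]},
  {"grip": 255, "linear": [0, 0, 7], "delta_rot": [0, 0, 0]},
  {"grip": 255, "linear": [0, 0, 12], "delta_rot": [0, 0, 0.1]},
  {"grip": 255, "linear": [-1, 4, 16], "delta_rot": [0, 0, 0.2]},
  {"grip": 255, "linear": [-2, 8, 20], "delta_rot": [0, 0, 0.3]},
  {"grip": 255, "linear": [-3, 12, 24], "delta_rot": [0, 0, 0.4]},
  {"grip": 255, "linear": [-4, 16, 24], "delta_rot": [0, 0, 0.5]},
  {"grip": 255, "linear": [-4, 20, 24], "delta_rot": [0, 0, 0.563]},
  {"grip": 255, "linear": [-4, 25, 24], "delta_rot": [0, 0, 0.563]},
  {"grip": 255, "linear": [-4, 30, 24], "delta_rot": [0, 0, 0.563]},
])

```text
time: 5.05
ee_pos: [0.3876, -0.0136, 0.2435]
tcp_rot: [180.0, -0.2, -0.1]
wrist_force: [1.8, -0.9, -1.2]
opening: 0.018
grasp_force: 78.5
```

>>> play_rows([
  {"grip": 255, "linear": [0, 0, 0], "delta_rot": [0, 0, 0]},
  {"grip": 255, "linear": [0, 0, 0], "delta_rot": [0, 0, 0]},
  {"grip": 255, "linear": [0, 0, 0], "delta_rot": [0, 0, 0]},
  {"grip": 255, "linear": [0, 0, 0], "delta_rot": [0, 0, 0]},
])

```text
time: 5.45
ee_pos: [0.388, -0.0164, 0.2424]
tcp_rot: [180.0, -0.0, -0.2]
wrist_force: [-0.7, 0.4, -2.2]
opening: 0.0183
grasp_force: 78.7
```

Run:
```python
from h import *
p=bot.camera("wrist");o=bot.get_obs();print(o["ee_pos"],o["tcp_rot"],o["opening"],o["grasp_force"])
save(p,"5.png",s=1.5);W=cloud(p);np.savez("w5.npz",c=p["color"],W=W)
X=W.reshape(-1,3);X=X[np.isfinite(X[:,0])]
def show(n,m):
    Y=X[m]; print(n,len(Y)); 
    if len(Y)>5: print("   ",Y.min(0).round(4),Y.max(0).round(4),np.median(Y,0).round(4))
b=(X[:,2]>.106)&(X[:,2]<.1135)&(X[:,0]>.58)
show("top plane",b)
for y in np.arange(-.11,.09,.02):
    s=b&(abs(X[:,1]-y)<.004); 
    if s.sum(): print(round(y,3),X[s,0].min().round(4),X[s,0].max().round(4))
show("clip crown",(X[:,2]>.1125)&(X[:,2]<.125)&(X[:,0]>.58))
show("knob",(X[:,2]>.065)&(X[:,2]<.09)&(X[:,0]>.53)&(X[:,0]<.6)&(abs(X[:,1])<.05))
o2=X[(X[:,2]>.2)]; show("pick",X[:,2]>.2)
```

```text
[ 0.38804319 -0.01646691  0.24232744] [ 1.79994213e+02  4.75209562e-03 -2.19286389e-01] 0.018524581270398435 78.7120270729065
top plane 0
clip crown 0
knob 0
pick 42061
    [ 0.344  -0.0749  0.2417] [0.494  0.0417 0.3283] [ 0.3996 -0.0167  0.2982]
```

View pics/5.png

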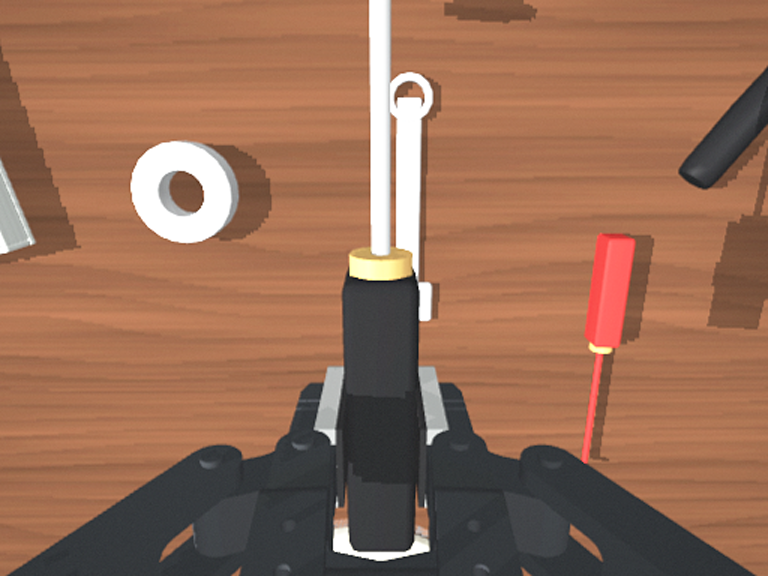

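The pick is held squarely, with the shank pointing ahead at (380,120). The box is out of view, so I'll fit it from the fixed cameras.

Run:
```python
from h import *
d=np.load("s.npz");W5=np.load("w5.npz")["W"].reshape(-1,3)
def fit(W,n):
    X=W.reshape(-1,3);X=X[np.isfinite(X[:,0])]
    b=X[(X[:,2]>.105)&(X[:,2]<.1145)&(X[:,0]>.6)&(X[:,0]<.8)&(abs(X[:,1]+.014)<.13)]
    yc=-.014; fr=[];bk=[]
    for y in np.arange(-.104,.08,.006):
        s=b[abs(b[:,1]-y)<.003,0]
        if len(s)<4: continue
        if abs(y-yc)>.045: fr.append((y,s.min()))
        bk.append((y,s.max()))
    fr,bk=np.array(fr),np.array(bk)
    for m,e in(("front",fr),("back",bk)): print(n,m,np.polyfit(e[:,0],e[:,1],1).round(4),e[:,1].round(3))
    s=b[b[:,0]>.675]; ys=[(x,s[abs(s[:,0]-x)<.004,1].min(),s[abs(s[:,0]-x)<.004,1].max()) for x in np.arange(.68,.755,.01)]
    print(np.round(ys,4).tolist())
    g=X[(X[:,0]<.656)&(X[:,0]>.6)&(X[:,2]>.08)&(abs(X[:,1]+.014)<.06)];gy=g[g[:,2]>.1]
    print("guard y",np.percentile(gy[:,1],[2,98]).round(4),"x min",np.percentile(gy[:,0],2).round(4))
    k=X[(X[:,0]>.52)&(X[:,0]<.6)&(X[:,2]>.045)&(X[:,2]<.09)&(abs(X[:,1]+.015)<.04)]
    print("knob y",np.percentile(k[:,1],[2,98]).round(4),"x",np.percentile(k[:,0],[2,98]).round(4),"zmax",k[:,2].max().round(4))
fit(d["W"],"scene");fit(d["Wb"],"top")
s=W5[(W5[:,2]>.2)&(W5[:,0]>.432)&(abs(W5[:,1]+.0167)<.01)]
print("shank top y(x)",np.polyfit(s[:,0],s[:,1],1),"z(x)",np.polyfit(s[:,0],s[:,2],1),s[:,0].max(),np.median(s,0))
h=W5[(W5[:,2]>.2)&(W5[:,0]<.425)&(W5[:,0]>.40)&(abs(W5[:,1]+.0167)<.01)];print("handle top",np.median(h,0))
for n in("scene","top"):
    p=bot.camera(n);W=cloud(p).reshape(-1,3)
    q=W[(W[:,2]>.2)&(W[:,0]>.45)&(W[:,0]<.6)&(abs(W[:,1]+.016)<.05)&(W[:,2]<.28)]
    print(n,len(q)); 
    if len(q)>3: print(q[:,0].max(),np.median(q,0),np.polyfit(q[:,0],q[:,2],1))
```

```text
scene front [-0.0431  0.6606] [0.666 0.664 0.666 0.662 0.665 0.662 0.666 0.664 0.659 0.659 0.658 0.657
 0.66  0.657 0.657 0.659]
scene back [-0.0359  0.7583] [0.762 0.762 0.762 0.763 0.762 0.761 0.76  0.76  0.761 0.761 0.758 0.76
 0.76  0.759 0.759 0.759 0.757 0.759 0.759 0.758 0.758 0.757 0.757 0.757
 0.756 0.757 0.756 0.755 0.756 0.757 0.756]
[[0.68, -0.1132, 0.0846], [0.69, -0.1141, 0.0838], [0.7, -0.1124, 0.0837], [0.71, -0.1148, 0.0853], [0.72, -0.1111, 0.086], [0.73, -0.1123, 0.0862], [0.74, -0.1115, 0.0866], [0.75, -0.1107, 0.0869]]
guard y [-0.0554  0.0226] x min 0.6148
knob y [-0.0349 -0.003 ] x [0.5459 0.5899] zmax 0.081
top front [-0.0471  0.6606] [0.665 0.665 0.665 0.664 0.664 0.665 0.662 0.664 0.66  0.66  0.658 0.658
 0.657 0.657 0.657 0.657]
top back [-0.0403  0.758 ] [0.762 0.761 0.762 0.762 0.761 0.761 0.762 0.761 0.759 0.761 0.761 0.76
 0.761 0.761 0.758 0.757 0.757 0.757 0.757 0.756 0.757 0.757 0.756 0.757
 0.757 0.755 0.756 0.756 0.756 0.756 0.755]
[[0.68, -0.1117, 0.0837], [0.69, -0.1116, 0.0843], [0.7, -0.1116, 0.0841], [0.71, -0.1117, 0.0845], [0.72, -0.1117, 0.0847], [0.73, -0.1117, 0.0852], [0.74, -0.1084, 0.085], [0.75, -0.1085, 0.0886]]
guard y [-0.0532  0.0241] x min 0.6151
knob y [-0.035  -0.0026] x [0.5458 0.5967] zmax 0.082
shank top y(x) [-6.16422142e-05 -1.66407428e-02] z(x) [-0.02477887  0.26419556] 0.49399195913307214 [ 0.4603449  -0.01667278  0.25257014]
handle top [ 0.41005795 -0.01668127  0.26265891]
scene 58
0.5454100011234895 [ 0.50123054 -0.01517557  0.25155732] [0.02111341 0.24126235]
top 53
0.5442850265985286 [ 0.51059303 -0.01443705  0.25111211] [0.03209146 0.23496858]
```

>>> play_rows([
  {"grip": 255, "linear": [-0.7, -0.6, -4], "delta_rot": [0, 0, 0.02]},
  {"grip": 255, "linear": [-1.4, -1.1, -8], "delta_rot": [0, 0, 0.045]},
  {"grip": 255, "linear": [-1.4, -1.1, -12], "delta_rot": [0, 0, 0.045]},
  {"grip": 255, "linear": [-1.4, -1.1, -15], "delta_rot": [0, 0, 0.045]},
  {"grip": 255, "linear": [-1.4, -1.1, -16.1], "delta_rot": [0, 0, 0.045]},
  {"grip": 255, "linear": [-1.4, -1.1, -16.1], "delta_rot": [0, 0, 0.045]},
  {"grip": 255, "linear": [-1.4, -1.1, -16.1], "delta_rot": [0, 0, 0.045]},
  {"grip": 255, "linear": [-1.4, -1.1, -16.1], "delta_rot": [0, 0, 0.045]},
])

```text
time: 6.4
ee_pos: [0.375, -0.0264, 0.083]
tcp_rot: [180.0, -0.1, 2.5]
wrist_force: [0.2, -0.3, -1.8]
opening: 0.0186
grasp_force: 78.7
```

Run:
```python
from h import *
o=bot.get_obs();print(o["ee_pos"],o["tcp_rot"])
p=bot.camera("wrist");W=cloud(p).reshape(-1,3)
e=np.array([np.cos(.0419),np.sin(.0419)]);n=np.array([-e[1],e[0]])
T=o["ee_pos"]
d=W[:,:2]-T[:2];a=d@e;l=d@n
s=(a>.048)&(a<.16)&(abs(l)<.008)&(W[:,2]>.075)&(W[:,2]<.12)
print("shank rel TCP: lat(a)",np.polyfit(a[s],l[s],1),"z",np.polyfit(a[s],W[s,2]-T[2],1),a[s].max())
p=bot.camera("top");W=cloud(p).reshape(-1,3);d=W[:,:2]-T[:2];a=d@e;l=d@n
s=(a>.05)&(a<.165)&(abs(l)<.02)&(W[:,2]>.085)&(W[:,2]<.115)
print(s.sum(),a[s].max(),np.median(l[s]),np.median(W[s,2]-T[2]))
O=np.array([.661,-.0153]);D=W[:,:2]-O;A=D@e;L=D@n
k=(A<-.072)&(A>-.116)&(abs(L)<.04)&(W[:,2]>.05)&(W[:,2]<.084);print("knob lat",L[k].min(),L[k].max(),A[k].min(),W[k,2].max())
g=(A<-.002)&(A>-.05)&(abs(L)<.06)&(W[:,2]>.1)&(W[:,2]<.125);print("guard",np.percentile(L[g],[1,99]),np.percentile(A[g],[1,99]))
```

```text
[ 0.37503616 -0.02638563  0.08302698] [ 1.79984485e+02 -1.40537820e-01  2.49684788e+00]
shank rel TCP: lat(a) [ 0.00342742 -0.00010334] z [3.67201355e-05 1.01929360e-02] 0.10612646339048479
48 0.15620952070715588 0.0028095067170473853 0.009381613249265647
knob lat -0.018170651033024666 0.02011839889532447 -0.11541078859867454 0.0820855115428838
guard [-0.03914291  0.04021923] [-0.04557391 -0.00253096]
```

>>> play_rows([
  {"grip": 255, "linear": [3, 0.1, -0.1], "delta_rot": [0, 0, 0]},
  {"grip": 255, "linear": [6, 0.2, -0.1], "delta_rot": [0, 0, 0]},
  {"grip": 255, "linear": [8, 0.3, -0.1], "delta_rot": [0, 0, 0]},
  {"grip": 255, "linear": [10, 0.4, -0.1], "delta_rot": [0, 0, 0]},
  {"grip": 255, "linear": [11, 0.4, -0.1], "delta_rot": [0, 0, 0]},
  {"grip": 255, "linear": [11.9, 0.4, -0.1], "delta_rot": [0, 0, 0]},
  {"grip": 255, "linear": [11.9, 0.4, -0.1], "delta_rot": [0, 0, 0]},
  {"grip": 255, "linear": [11.9, 0.4, -0.1], "delta_rot": [0, 0, 0]},
  {"grip": 255, "linear": [11.9, 0.4, -0.1], "delta_rot": [0, 0, 0]},
])

```text
time: 7.4
ee_pos: [0.4925, -0.0223, 0.0805]
tcp_rot: [180.0, 0.0, 2.5]
wrist_force: [0.7, -0.5, -0.9]
opening: 0.0182
grasp_force: 78.7
```

Run:
```python
from h import *
p=bot.camera("scene");save(p,"6.png",(190,170,320,290),4.8)
```

```text
(no output)
```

View pics/6.png

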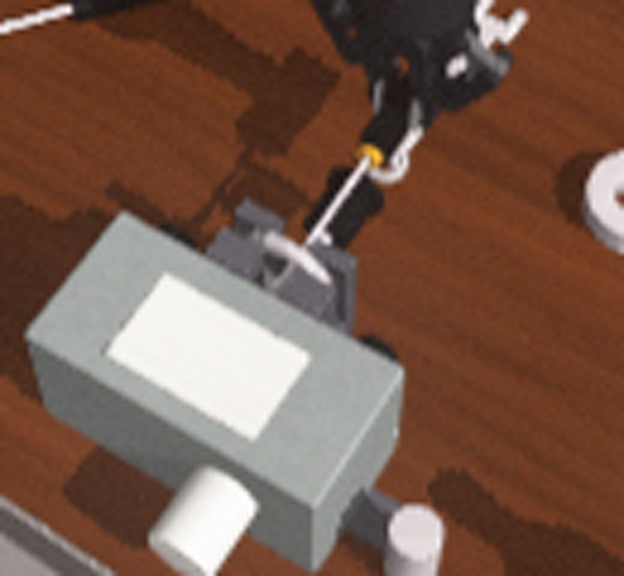

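The shank passes under the crown at about (300,245), with no contact force. Lifting.

>>> play_rows([
  {"grip": 255, "linear": [0, 0, 1], "delta_rot": [0, 0, 0]},
  {"grip": 255, "linear": [0, 0, 1.5], "delta_rot": [0, 0, 0]},
  {"grip": 255, "linear": [0, 0, 2], "delta_rot": [0, 0, 0]},
  {"grip": 255, "linear": [0, 0, 2.5], "delta_rot": [0, 0, 0]},
  {"grip": 255, "linear": [0, 0, 3], "delta_rot": [0, 0, 0]},
  {"grip": 255, "linear": [0, 0, 3.5], "delta_rot": [0, 0, 0]},
  {"grip": 255, "linear": [0, 0, 4], "delta_rot": [0, 0, 0]},
  {"grip": 255, "linear": [0, 0, 4.5], "delta_rot": [0, 0, 0]},
  {"grip": 255, "linear": [0, 0, 5], "delta_rot": [0, 0, 0]},
])

```text
time: 8.35
ee_pos: [0.493, -0.0223, 0.1307]
tcp_rot: [-180.0, 0.0, 2.5]
wrist_force: [0.5, -0.6, -2.5]
opening: 0.0182
grasp_force: 78.6
```

>>> play_rows([
  {"grip": 255, "linear": [0, 0, 1], "delta_rot": [0, 0, 0]},
  {"grip": 255, "linear": [0, 0, 2], "delta_rot": [0, 0, 0]},
  {"grip": 255, "linear": [0, 0, 3], "delta_rot": [0, 0, 0]},
  {"grip": 255, "linear": [0, 0, 4], "delta_rot": [0, 0, 0]},
  {"grip": 255, "linear": [0, 0, 5], "delta_rot": [0, 0, 0]},
  {"grip": 255, "linear": [0, 0, 6], "delta_rot": [0, 0, 0]},
  {"grip": 255, "linear": [0, 0, 6], "delta_rot": [0, 0, 0]},
  {"grip": 255, "linear": [0, 0, 6], "delta_rot": [0, 0, 0]},
  {"grip": 255, "linear": [0, 0, 6], "delta_rot": [0, 0, 0]},
])

```text
time: 9.25
ee_pos: [0.4928, -0.0222, 0.1897]
tcp_rot: [-180.0, 0.1, 2.5]
wrist_force: [-0.1, 0.7, -2.9]
opening: 0.0185
grasp_force: 78.6
```

Run:
```python
from h import *
p=bot.camera("scene");save(p,"7.png",(190,140,350,260),4.8)
o=bot.get_obs();T=o["ee_pos"];print(T)
e=np.array([np.cos(.0419),np.sin(.0419)]);n=np.array([-e[1],e[0]])
W=cloud(p).reshape(-1,3);d=W[:,:2]-T[:2];a=d@e;l=d@n
s=(a>.05)&(a<.2)&(abs(l)<.045)&(W[:,2]>.115)&(W[:,2]<.26);print(s.sum())
q=s&(abs(l)>.006);print("clip a",np.percentile(a[q],[5,50,95]),"l",np.percentile(l[q],[5,50,95]),"z",W[q,2].min(),W[q,2].max())
```

```text
[ 0.49277228 -0.0222419   0.18969942]
248
clip a [0.13492231 0.1415155  0.1433729 ] l [-0.02457303  0.01041364  0.03208858] z 0.13471545810385854 0.20861590184500645
```

View pics/7.png

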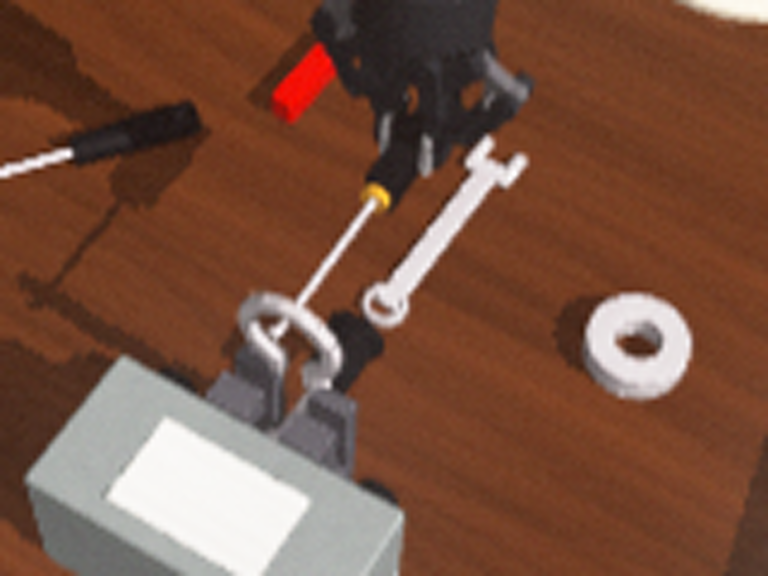

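The clip hangs on the pick at about (290,330), clear of the guard. I'll carry it over the tray.

>>> play_rows([
  {"grip": 255, "linear": [0, 0, 1.5], "delta_rot": [0, 0, 0]},
  {"grip": 255, "linear": [-1, 0, 3], "delta_rot": [0, 0, 0]},
  {"grip": 255, "linear": [-2.5, 0, 4], "delta_rot": [0, 0, 0]},
  {"grip": 255, "linear": [-4.5, 1, 4], "delta_rot": [0, 0, 0]},
  {"grip": 255, "linear": [-6.3, 2.5, 4], "delta_rot": [0, 0, 0]},
  {"grip": 255, "linear": [-6.3, 4.5, 4], "delta_rot": [0, 0, 0.02]},
  {"grip": 255, "linear": [-6.3, 7, 4], "delta_rot": [0, 0, 0.04]},
  {"grip": 255, "linear": [-6.3, 9.5, 4], "delta_rot": [0, 0, 0.06]},
  {"grip": 255, "linear": [-6.3, 12, 4], "delta_rot": [0, 0, 0.08]},
  {"grip": 255, "linear": [-6.3, 14.5, 4], "delta_rot": [0, 0, 0.1]},
])

```text
time: 10.3
ee_pos: [0.4361, 0.0899, 0.2299]
tcp_rot: [-178.5, 0.1, 10.8]
wrist_force: [0.7, -0.6, -3.3]
opening: 0.0184
grasp_force: 78.6
```

>>> play_rows([
  {"grip": 255, "linear": [0, 2.5, 0], "delta_rot": [0, 0, 0.02]},
  {"grip": 255, "linear": [0, 5, 0], "delta_rot": [0, 0, 0.04]},
  {"grip": 255, "linear": [0, 7.5, 0], "delta_rot": [0, 0, 0.063]},
  {"grip": 255, "linear": [0, 10, 0], "delta_rot": [0, 0, 0.063]},
  {"grip": 255, "linear": [0, 12.5, 0], "delta_rot": [0, 0, 0.063]},
  {"grip": 255, "linear": [0, 15, 0], "delta_rot": [0, 0, 0.063]},
  {"grip": 255, "linear": [0, 17.5, 0], "delta_rot": [0, 0, 0.063]},
  {"grip": 255, "linear": [0, 19.5, 0], "delta_rot": [0, 0, 0.063]},
  {"grip": 255, "linear": [0, 21, 0], "delta_rot": [0, 0, 0.063]},
  {"grip": 255, "linear": [0, 21.5, 0], "delta_rot": [0, 0, 0.063]},
])

```text
time: 11.3
ee_pos: [0.4733, 0.1747, 0.2303]
tcp_rot: [-176.4, 0.1, 18.3]
wrist_force: [-0.2, 0.3, -2.7]
opening: 0.0186
grasp_force: 78.6
```

>>> play_rows([
  {"grip": 255, "linear": [0, 0, 0], "delta_rot": [0, 0, 0]},
  {"grip": 255, "linear": [0, 0, -2], "delta_rot": [0, 0, 0]},
  {"grip": 255, "linear": [0, 0, -4], "delta_rot": [0, 0, 0]},
  {"grip": 255, "linear": [0, 0, -6], "delta_rot": [0, 0, 0]},
  {"grip": 255, "linear": [0, 0, -8], "delta_rot": [0, 0, 0]},
  {"grip": 255, "linear": [0, 0, -10], "delta_rot": [0, 0, 0]},
  {"grip": 255, "linear": [0, 0, -12], "delta_rot": [0, 0, 0]},
  {"grip": 255, "linear": [0, 0, -12], "delta_rot": [0, 0, 0]},
  {"grip": 255, "linear": [0, 0, -12], "delta_rot": [0, 0, 0]},
])

```text
time: 12.2
ee_pos: [0.4728, 0.1747, 0.1109]
tcp_rot: [-176.4, 0.1, 18.3]
wrist_force: [-0.0, 0.2, -2.2]
opening: 0.0182
grasp_force: 78.5
```

Run:
```python
from h import *
o=bot.get_obs();T=o["ee_pos"];print(T,o["tcp_rot"])
p=bot.camera("top");
y=np.radians(11.86);e=np.array([np.cos(y),np.sin(y)]);n=np.array([-e[1],e[0]])
q=bot.camera("scene");save(q,"8.png",(310,140,470,300),3.7)
C=np.array([.4865,.350]);print("TCP in tray",(T[:2]-C)@e,(T[:2]-C)@n)
W=np.vstack([cloud(p).reshape(-1,3),cloud(q).reshape(-1,3)]);d=W[:,:2]-C;a=d@e;l=d@n
s=(a>.03)&(a<.115)&(abs(l)<.06)&(W[:,2]>.04)&(W[:,2]<.2);print(s.sum(),"a",np.percentile(a[s],[5,50,95]),"l",np.percentile(l[s],[5,50,95]),"z",W[s,2].min(),W[s,2].max())
```

```text
[0.47275231 0.17466654 0.11087917] [-1.76410329e+02  1.09446832e-01  1.83073880e+01]
TCP in tray -0.04948892730959531 -0.1687651272056973Traceback (most recent call last):
  File "<stdin>", line 8, in <module>
    return _quantile_unchecked(
        a, q, axis, out, overwrite_input, method, keepdims, weights)
    return _ureduce(a,
                    func=_quantile_ureduce_func,
    ...<5 lines>...
                    overwrite_input=overwrite_input,
                    method=method)
    r = func(a, **kwargs)
    result = _quantile(arr,
                       quantiles=q,
    ...<2 lines>...
                       out=out,
                       weights=wgt)
    slices_having_nans = np.isnan(arr[-1, ...])
                                  ~~~^^^^^^^^^
IndexError: index -1 is out of bounds for axis 0 with size 0
```

View pics/8.png

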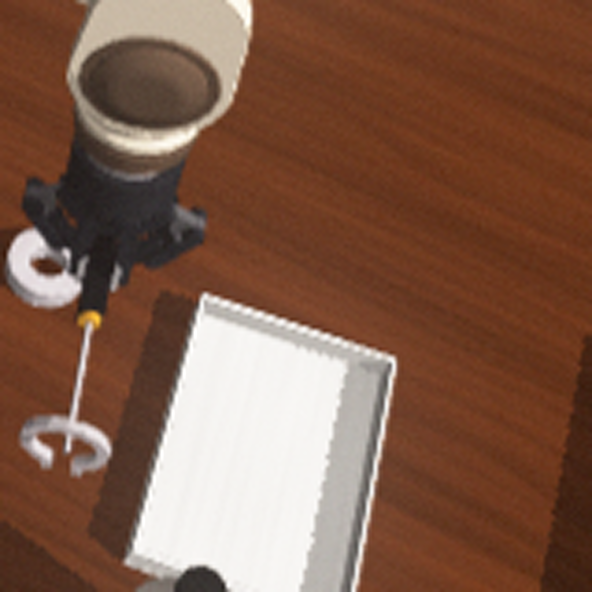

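The arm stopped short of the commanded pose with the clip still hanging at (65,440). Checking the joints.

Run:
```python
from h import *
o=bot.get_obs()
for k in("q","qd","joint_efforts","ee_pos","tcp_rot","wrist_force"):print(k,np.round(o[k],3))
```

```text
q [ 18.252  -1.929 -10.251  81.683   3.589 179.941]
qd [ 0.056 -0.087  0.198 -0.136 -0.021 -0.019]
joint_efforts [-8.0000e-03 -4.5366e+01  4.7385e+01 -8.1000e-02  2.4000e-01 -7.0000e-03]
ee_pos [0.473 0.175 0.112]
tcp_rot [-1.76411e+02  2.00000e-03  1.83100e+01]
wrist_force [ 0.056 -0.753 -2.951]
```

>>> play_rows([
  {"grip": 255, "linear": [0, 0, 1.5], "delta_rot": [0, 0, 0.03]},
  {"grip": 255, "linear": [0, 0, 3], "delta_rot": [0, 0, 0.06]},
  {"grip": 255, "linear": [0, 0, 3], "delta_rot": [0, 0, 0.06]},
  {"grip": 255, "linear": [0, 0, 3], "delta_rot": [0, 0, 0.06]},
  {"grip": 255, "linear": [0, 0, 3], "delta_rot": [0, 0, 0.06]},
])

```text
time: 12.8
ee_pos: [0.4728, 0.1747, 0.1399]
tcp_rot: [-176.4, 0.1, 21.7]
wrist_force: [0.3, -0.1, -1.7]
opening: 0.018
grasp_force: 78.6
```

>>> play_rows([
  {"grip": 255, "linear": [0, 0, 0], "delta_rot": [-0.009, -0.005, 0.053]},
  {"grip": 255, "linear": [0, 0.7, 0], "delta_rot": [-0.018, -0.011, 0.106]},
  {"grip": 255, "linear": [-0.4, 2, 0], "delta_rot": [-0.027, -0.016, 0.16]},
  {"grip": 255, "linear": [-0.9, 4, 0], "delta_rot": [-0.036, -0.021, 0.213]},
  {"grip": 255, "linear": [-1.3, 6.2, 0], "delta_rot": [-0.045, -0.027, 0.266]},
  {"grip": 255, "linear": [-1.8, 8.5, 0], "delta_rot": [-0.054, -0.032, 0.319]},
  {"grip": 255, "linear": [-2.3, 10.7, 0], "delta_rot": [-0.054, -0.032, 0.319]},
  {"grip": 255, "linear": [-2.7, 12.5, 0], "delta_rot": [-0.054, -0.032, 0.319]},
  {"grip": 255, "linear": [-3, 13.6, 0], "delta_rot": [-0.054, -0.032, 0.319]},
  {"grip": 255, "linear": [-3, 13.8, 0], "delta_rot": [-0.054, -0.032, 0.319]},
])

```text
time: 13.8
ee_pos: [0.4423, 0.3135, 0.1397]
tcp_rot: [-180.0, 0.2, 40.1]
wrist_force: [0.1, -0.7, -2.0]
opening: 0.018
grasp_force: 78.6
```

>>> play_rows([
  {"grip": 255, "linear": [0, 0, 0], "delta_rot": [0, 0, 0]},
  {"grip": 255, "linear": [0, 0, 0], "delta_rot": [0, 0, 0]},
  {"grip": 255, "linear": [0, 0, 0], "delta_rot": [0, 0, 0]},
])

```text
time: 14.1
ee_pos: [0.4431, 0.3121, 0.1404]
tcp_rot: [180.0, 0.1, 40.0]
wrist_force: [-0.3, -0.2, -1.2]
opening: 0.0182
grasp_force: 78.6
```

Run:
```python
from h import *
o=bot.get_obs();T=o["ee_pos"];print(T,o["tcp_rot"],o["q"].round(1) if hasattr(o["q"],"round") else o["q"])
p=bot.camera("top");q=bot.camera("scene")
y=np.radians(o["tcp_rot"][2]);e=np.array([np.cos(y),np.sin(y)]);n=np.array([-e[1],e[0]])
for W in (cloud(p).reshape(-1,3),cloud(q).reshape(-1,3)):
  d=W[:,:2]-T[:2];a=d@e;l=d@n
  s=(a>.1)&(a<.19)&(abs(l)<.05)&(W[:,2]>.06)&(W[:,2]<.2);print(s.sum())
  if s.sum()>5: print("a",np.percentile(a[s],[5,50,95]),"l",np.percentile(l[s],[5,50,95]),"z",W[s,2].min(),W[s,2].max())
```

```text
[0.44313287 0.3120895  0.14041951] [1.79999037e+02 1.15386579e-01 3.99720906e+01] [ 35.2   3.1  -1.9  85.1  -0.  175.2]
165
a [0.11475896 0.13689203 0.14362861] l [-0.02931609 -0.00071009  0.02346766] z 0.08541401250401837 0.15907374067321278
242
a [0.11709488 0.1394606  0.14285196] l [-0.02929179 -0.00106894  0.02613737] z 0.08655347914974654 0.1589095872864259
```

>>> play_rows([
  {"grip": 255, "linear": [0, 0, -2], "delta_rot": [0, 0, 0]},
  {"grip": 255, "linear": [0, 0, -4], "delta_rot": [0, 0, 0]},
  {"grip": 255, "linear": [0, 0, -6], "delta_rot": [0, 0, 0]},
  {"grip": 255, "linear": [0, 0, -7.5], "delta_rot": [0, 0, 0]},
  {"grip": 255, "linear": [0, 0, -8.5], "delta_rot": [0, 0, 0]},
  {"grip": 255, "linear": [0, 0, -9.5], "delta_rot": [0, 0, 0]},
  {"grip": 255, "linear": [0, 0, -10.5], "delta_rot": [0, 0, 0]},
  {"grip": 255, "linear": [0, 0, -11.5], "delta_rot": [0, 0, 0]},
  {"grip": 255, "linear": [0, 0, -12.3], "delta_rot": [0, 0, 0]},
  {"grip": 255, "linear": [0, 0, -12.6], "delta_rot": [0, 0, 0]},
])

```text
time: 15.2
ee_pos: [0.4426, 0.3126, 0.0134]
tcp_rot: [-180.0, 0.2, 40.0]
wrist_force: [-0.4, -0.4, -1.4]
opening: 0.0183
grasp_force: 78.7
```

>>> play_rows([
  {"grip": 255, "linear": [0, 0, -0.2], "delta_rot": [0, 0, 0]},
  {"grip": 255, "linear": [0, 0, -0.4], "delta_rot": [0, 0, 0]},
  {"grip": 255, "linear": [0, 0, -0.4], "delta_rot": [0, 0, 0]},
  {"grip": 255, "linear": [0, 0, -0.4], "delta_rot": [0, 0, 0]},
])

```text
time: 15.6
ee_pos: [0.443, 0.3129, 0.0107]
tcp_rot: [-180.0, 0.1, 40.0]
wrist_force: [1.5, 0.3, -0.9]
opening: 0.0182
grasp_force: 78.7
```

Run:
```python
from h import *
o=bot.get_obs();print(o["ee_pos"],o["wrist_force"])
q=bot.camera("scene");save(q,"9.png",(310,180,470,320),4.2)
```

```text
[0.44301982 0.31287522 0.0106611 ] [ 1.46059673  0.33724952 -0.93264466]
```

View pics/9.png

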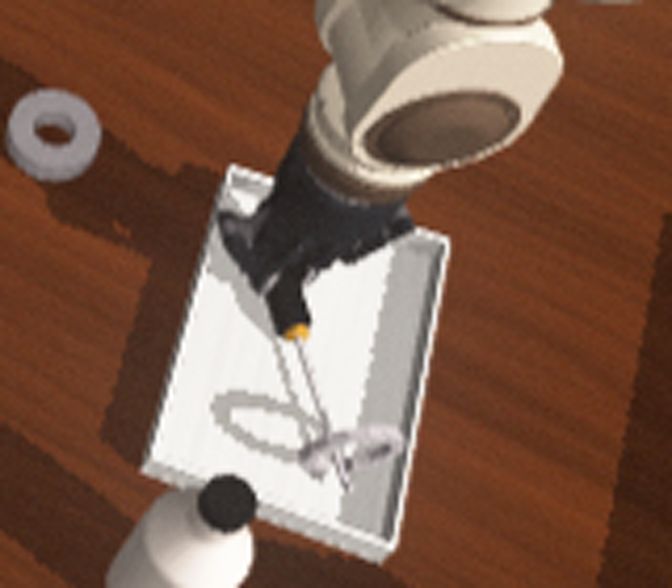

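The pick and clip are inside the tray, with the clip standing around the shank at (350,450). Lowering the last bit and releasing.

>>> play_rows([
  {"grip": 255, "linear": [0, 0, -0.1], "delta_rot": [0, 0, 0]},
  {"grip": 150, "linear": [0, 0, -0.1], "delta_rot": [0, 0, 0]},
  {"grip": 150, "linear": [0, 0, -0.1], "delta_rot": [0, 0, 0]},
  {"grip": 140, "linear": [0, 0, -0.1], "delta_rot": [0, 0, 0]},
  {"grip": 140, "linear": [0, 0, -0.1], "delta_rot": [0, 0, 0]},
  {"grip": 140, "linear": [0, 0, 1], "delta_rot": [0, 0, 0]},
  {"grip": 140, "linear": [0, 0, 3], "delta_rot": [0, 0, 0]},
  {"grip": 140, "linear": [0, 0, 7], "delta_rot": [0, 0, 0]},
  {"grip": 140, "linear": [0, 0, 12], "delta_rot": [0, 0, 0]},
  {"grip": 60, "linear": [0, 0, 16], "delta_rot": [0, 0, 0]},
])

```text
time: 16.65
ee_pos: [0.4429, 0.3128, 0.174]
tcp_rot: [180.0, -0.0, 40.0]
wrist_force: [-0.1, 0.4, -0.0]
opening: 0.052
grasp_force: 0.0
```

>>> play_rows([
  {"grip": 60, "linear": [0, 0, 3], "delta_rot": [0, 0, 0]},
  {"grip": 60, "linear": [0, 0, 3], "delta_rot": [0, 0, 0]},
  {"grip": 60, "linear": [0, 0, 3], "delta_rot": [0, 0, 0]},
])

```text
time: 16.95
ee_pos: [0.4431, 0.313, 0.2015]
tcp_rot: [180.0, 0.0, 40.0]
wrist_force: [-0.7, -0.8, -1.0]
opening: 0.0652
grasp_force: 0.0
```

Run:
```python
from h import *
o=bot.get_obs();print(o["ee_pos"],o["wrist_force"],o["opening"],o["q"])
q=bot.camera("scene");p=bot.camera("wrist")
cv2.imwrite("pics/10.png",np.hstack([cv2.resize(q["color"][180:320,310:470,::-1],(400,350)),cv2.resize(p["color"][...,::-1],(400,350))]))
y=np.radians(11.86);e=np.array([np.cos(y),np.sin(y)]);n=np.array([-e[1],e[0]])
for pic in(q,p):
  W=cloud(pic)
  for t in("pick","clip"):
    for d in bot.pinpoint(pic,t)[:2]:
        u,v=map(int,d["pixel"]);x=W[min(v,383),min(u,511)];D=x[:2]-[.4865,.35];print(t,round(d["conf"],2),x.round(3),"tray",(D@e).round(3),(D@n).round(3))
```

```text
[0.44313507 0.31296383 0.20145961] [-0.6658005  -0.83798015 -0.98069469] 0.06523767764580822 [ 3.52326834e+01  3.42393484e+00  5.11668658e+00  9.17046150e+01
 -2.01828365e-03  1.75205593e+02]
pick 0.79 [0.487 0.363 0.003] tray 0.003 0.013
pick 0.68 [ 0.27  -0.185  0.001] tray -0.322 -0.479
pick 0.68 [0.487 0.346 0.005] tray -0.0 -0.004
clip 0.56 [0.545 0.4   0.019] tray 0.067 0.037
clip 0.53 [0.487 0.348 0.018] tray 0.001 -0.002
```

View pics/10.png

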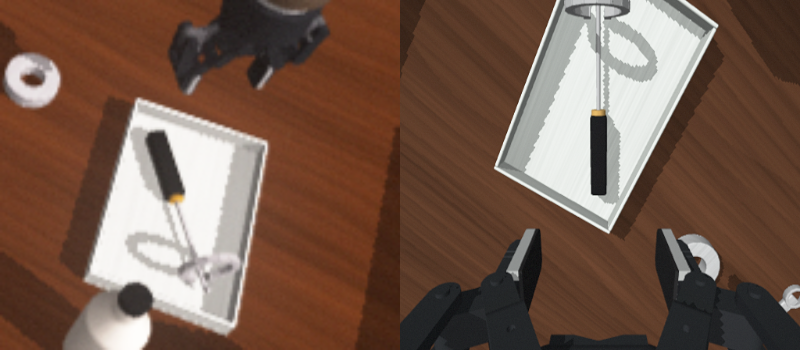

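Both are let go inside the tray: the pick is at (165,165) and the clip stands around the shank at (210,265). Now the knob.

>>> play_rows([
  {"grip": 60, "linear": [0, -3, 0], "delta_rot": [0, 0, -0.03]},
  {"grip": 60, "linear": [0.5, -7, 0], "delta_rot": [0, 0, -0.11]},
  {"grip": 60, "linear": [1, -11, 0], "delta_rot": [0, 0, -0.19]},
  {"grip": 60, "linear": [2, -15, 0], "delta_rot": [0, 0, -0.27]},
  {"grip": 60, "linear": [4, -19, 0], "delta_rot": [0, 0, -0.35]},
  {"grip": 60, "linear": [6, -23, 0], "delta_rot": [0, 0, -0.43]},
  {"grip": 60, "linear": [8, -27, 0], "delta_rot": [0, 0, -0.51]},
  {"grip": 60, "linear": [10, -30, 0], "delta_rot": [0, 0, -0.58]},
  {"grip": 60, "linear": [12, -32, 0], "delta_rot": [0, 0, -0.63]},
  {"grip": 60, "linear": [12.8, -33.2, 0], "delta_rot": [0, 0, -0.656]},
])

```text
time: 18.25
ee_pos: [0.5717, -0.021, 0.1993]
tcp_rot: [-180.0, 0.2, 2.2]
wrist_force: [-0.9, 0.9, -1.0]
opening: 0.0651
grasp_force: 0.0
```

>>> play_rows([
  {"grip": 60, "linear": [0, 0, -2], "delta_rot": [0, 0, 0]},
  {"grip": 60, "linear": [0, 0, -5], "delta_rot": [0, 0, 0]},
  {"grip": 60, "linear": [0, 0, -8], "delta_rot": [0, 0, 0]},
  {"grip": 60, "linear": [0, 0, -8], "delta_rot": [0, 0, 0]},
  {"grip": 60, "linear": [0, 0, -8], "delta_rot": [0, 0, 0]},
])

```text
time: 18.75
ee_pos: [0.5704, -0.0189, 0.1208]
tcp_rot: [-180.0, 0.2, 2.5]
wrist_force: [-0.4, 0.2, 0.4]
opening: 0.0652
grasp_force: 0.0
```

Run:
```python
from h import *
o=bot.get_obs();T=o["ee_pos"];print(T,o["tcp_rot"],o["opening"])
e=np.array([np.cos(.0419),np.sin(.0419)]);n=np.array([-e[1],e[0]]);O=np.array([.661,-.0153])
print("TCP in box",(T[:2]-O)@e,(T[:2]-O)@n)
for c in("scene","wrist"):
  W=cloud(bot.camera(c)).reshape(-1,3);D=W[:,:2]-O;A=D@e;L=D@n
  k=(A<-.05)&(A>-.13)&(abs(L)<.03)&(W[:,2]>.05)&(W[:,2]<.084)
  if k.sum()>5: print(c,k.sum(),"A",A[k].min(),A[k].max(),"L",L[k].min(),L[k].max(),W[k,2].max())
```

```text
[ 0.57038011 -0.01885565  0.12076158] [-1.79987252e+02  1.72838232e-01  2.48120074e+00] 0.06519726326687077
TCP in box -0.09068929329962426 0.00024333411083802094
scene 180 A -0.11612595602014299 -0.05122048978965876 L -0.019169926036720776 0.019402353943989495 0.08124242837926465
wrist 4719 A -0.11769369668787576 -0.05002559783900219 L -0.021920062531230643 0.018103282632018387 0.08180905390350651
```

>>> play_rows([
  {"grip": 60, "linear": [0, 0, -3], "delta_rot": [0, 0, 0]},
  {"grip": 60, "linear": [0, 0, -5.5], "delta_rot": [0, 0, 0]},
  {"grip": 60, "linear": [0, 0, -7.3], "delta_rot": [0, 0, 0]},
  {"grip": 60, "linear": [0, 0, -7.7], "delta_rot": [0, 0, 0]},
  {"grip": 60, "linear": [0, 0, -7.7], "delta_rot": [0, 0, 0]},
  {"grip": 255, "linear": [0, 0, -7.7], "delta_rot": [0, 0, 0]},
  {"grip": 255, "linear": [0, 0, -7.7], "delta_rot": [0, 0, 0]},
  {"grip": 255, "linear": [0, 0, -7.7], "delta_rot": [0, 0, 0]},
  {"grip": 255, "linear": [0, 0, -7.7], "delta_rot": [0, 0, 0]},
  {"grip": 255, "linear": [0, 0, -7.7], "delta_rot": [0, 0, 0]},
], force=80)

```text
time: 19.85
ee_pos: [0.5718, -0.0208, 0.0455]
tcp_rot: [179.8, -0.0, 2.4]
wrist_force: [-2.5, -7.3, 7.3]
opening: 0.0299
grasp_force: 78.6
```

>>> play_rows([
  {"grip": 255, "linear": [-0.5, 0, 0], "delta_rot": [0, 0, 0]},
  {"grip": 255, "linear": [-1, 0, 0], "delta_rot": [0, 0, 0]},
  {"grip": 255, "linear": [-1.5, -0.1, 0], "delta_rot": [0, 0, 0]},
  {"grip": 255, "linear": [-1.9, -0.1, 0], "delta_rot": [0, 0, 0]},
  {"grip": 255, "linear": [-2.1, -0.1, 0], "delta_rot": [0, 0, 0]},
  {"grip": 255, "linear": [-2.1, -0.1, 0], "delta_rot": [0, 0, 0]},
  {"grip": 255, "linear": [-2.1, -0.1, 0], "delta_rot": [0, 0, 0]},
  {"grip": 255, "linear": [-2.1, -0.1, 0], "delta_rot": [0, 0, 0]},
  {"grip": 255, "linear": [-2.1, -0.1, 0], "delta_rot": [0, 0, 0]},
])

```text
time: 20.75
ee_pos: [0.5531, -0.0216, 0.0456]
tcp_rot: [179.8, -0.3, 2.4]
wrist_force: [11.4, -6.9, -0.8]
opening: 0.0293
grasp_force: 79.0
```

Run:
```python
from h import *
e=np.array([np.cos(.0419),np.sin(.0419)]);n=np.array([-e[1],e[0]]);O=np.array([.661,-.0153])
for c in("scene","wrist"):
  W=cloud(bot.camera(c)).reshape(-1,3);D=W[:,:2]-O;A=D@e;L=D@n
  k=(A<-.1)&(A>-.16)&(abs(L)<.012)&(W[:,2]>.072)&(W[:,2]<.084)
  if k.sum()>5: print(c,k.sum(),"flange A",A[k].min(),A[k].max())
```

```text
scene 22 flange A -0.12262936636075783 -0.10020334612445506
wrist 4580 flange A -0.1364966598730758 -0.10000141386462115
```

>>> play_rows([
  {"grip": 255, "linear": [-0.2, 0, 0], "delta_rot": [0, 0, 0]},
  {"grip": 255, "linear": [-0.2, 0, 0], "delta_rot": [0, 0, 0]},
  {"grip": 255, "linear": [-0.2, 0, 0], "delta_rot": [0, 0, 0]},
  {"grip": 255, "linear": [-0.2, 0, 0], "delta_rot": [0, 0, 0]},
  {"grip": 255, "linear": [-0.2, 0, 0], "delta_rot": [0, 0, 0]},
])

```text
time: 21.35
ee_pos: [0.5511, -0.0216, 0.0456]
tcp_rot: [179.8, -0.3, 2.4]
wrist_force: [9.9, -7.3, -1.2]
opening: 0.0298
grasp_force: 79.0
```

>>> play_rows([
  {"grip": 255, "linear": [0.6, 0, 0], "delta_rot": [0, 0, 0]},
  {"grip": 255, "linear": [1.2, 0, 0], "delta_rot": [0, 0, 0]},
  {"grip": 255, "linear": [1.8, 0.1, 0], "delta_rot": [0, 0, 0]},
  {"grip": 255, "linear": [2.1, 0.1, 0], "delta_rot": [0, 0, 0]},
  {"grip": 255, "linear": [2.1, 0.1, 0], "delta_rot": [0, 0, 0]},
  {"grip": 60, "linear": [2.1, 0.1, 0], "delta_rot": [0, 0, 0]},
  {"grip": 60, "linear": [2.1, 0.1, 0], "delta_rot": [0, 0, 0]},
  {"grip": 60, "linear": [2.1, 0.1, 0], "delta_rot": [0, 0, 0]},
  {"grip": 60, "linear": [2.1, 0.1, 0], "delta_rot": [0, 0, 0]},
  {"grip": 60, "linear": [2.1, 0.1, 0], "delta_rot": [0, 0, 0]},
])

```text
time: 22.35
ee_pos: [0.5688, -0.0191, 0.0434]
tcp_rot: [-180.0, 0.1, 2.5]
wrist_force: [-0.4, -0.1, -0.1]
opening: 0.0652
grasp_force: 0.0
```

>>> play_rows([
  {"grip": 60, "linear": [0, 0, 2], "delta_rot": [0, 0, 0]},
  {"grip": 60, "linear": [0, 0, 5], "delta_rot": [0, 0, 0]},
  {"grip": 60, "linear": [0, 0, 9], "delta_rot": [0, 0, 0]},
  {"grip": 60, "linear": [0, 0, 13], "delta_rot": [0, 0, 0]},
  {"grip": 60, "linear": [0, 0, 15], "delta_rot": [0, 0, 0]},
  {"grip": 60, "linear": [0, 0, 15], "delta_rot": [0, 0, 0]},
  {"grip": 60, "linear": [0, 0, 15], "delta_rot": [0, 0, 0]},
])

```text
time: 23.05
ee_pos: [0.5689, -0.0192, 0.1931]
tcp_rot: [-180.0, 0.1, 2.4]
wrist_force: [0.7, -0.2, -0.3]
opening: 0.0655
grasp_force: 0.0
```

Run:
```python
from h import *
e=np.array([np.cos(.0419),np.sin(.0419)]);n=np.array([-e[1],e[0]]);O=np.array([.661,-.0153])
for c in("scene","wrist"):
  p=bot.camera(c);W=cloud(p);w=W.reshape(-1,3);D=w[:,:2]-O;A=D@e;L=D@n
  k=(A<-.1)&(A>-.16)&(abs(L)<.012)&(w[:,2]>.072)&(w[:,2]<.084)
  if k.sum()>5: print(c,k.sum(),"flange A",A[k].min())
  if c=="scene":
    y=np.radians(11.86);f=np.array([np.cos(y),np.sin(y)]);g=np.array([-f[1],f[0]])
    for t in("pick","clip"):
      for d in bot.pinpoint(p,t)[:3]:
        u,v=map(int,d["pixel"]);x=W[v,u];q=x[:2]-[.4865,.35];print(t,round(d["conf"],2),x.round(3),(q@f).round(3),(q@g).round(3))
print(bot.get_obs()["wrist_force"],bot.get_obs()["time"])
```

```text
scene 38 flange A -0.11602750111876649
pick 0.76 [ 0.295 -0.503  0.002] -0.362 -0.795
pick 0.62 [0.487 0.352 0.019] 0.001 0.002
clip 0.68 [0.545 0.4   0.02 ] 0.068 0.036
wrist 616 flange A -0.11753211656502296
[-1.02442774 -0.29736126  0.52329064] 23.25
```

The knob is home, and the clip and pick rest in the tray. Handing in.

```bash
python3 -c "
from workcell import bot
print(bot.job_done())"
```

```text
the job is handed in; nothing more can be done
None
```

I handed the job in at about 23 s. The clip was lifted out on the pick and both now lie in the tray. By my measurements the knob was pulled out about 19–20 mm, held over half a second, and is home again. The hand-in returned no verdict.

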